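Check the incubator lid temperature with a contact thermometer

TASK

First press the incubator's lid down with an empty gripper until it has snapped fully shut past its catch, while the thermometer waits in its stand. Then draw the yellow contact thermometer out of its stand and hold it upright with its copper tip on the red dot of the lid, pressing gently so that the sprung tip is about half way in. Finish while still holding it there, motionless; leave the beaker, the vial and the tape roll where they are.

Things in the scene. Friction and masses are not known exactly. Their poses are not given: they have to be found in the camera images.
- incubator: small white and orange dry-bath incubator, fixed to the worktop, 156 (x) x 176 (y) mm, 62 mm high to its rim without the lid, 76 mm with the lid shut. Origin: centre of its underside, on the worktop; z up, -x is its front (display and buttons), its lid is hinged along the back (+x) edge.
- lid (a joint): angle of the lid, rad: 0 fully shut, grows as it opens (at most 0.9; starts 0.3 to 0.6). White lid, 156 mm from hinge line to front edge, 174 mm wide; shut, its top lies 14 mm above the hinge line. It stays where left; about 0.1 rad before shut a sprung catch resists and takes about 8 N down on the black pad; past that it snaps to 0, a firm stop, and stays
- lid_hinge (a point): middle of the lid's hinge line, fixed to the incubator's back edge, 79 mm behind (+x of) the incubator's origin and 62 mm above the worktop; its axes turn with the lid (equal to the incubator's when shut): -x runs along the lid to its front edge, y along the hinge
- lid_press (a point): centre of the black ribbed push pad (22 x 60 mm, 2 mm high) on the lid's top face, 134 mm from the hinge line, on the lid's middle line; moves with the lid
- lid_spot (a point): centre of the red dot (14 mm across, inside a white and a black ring 28 mm across) on the lid's top face; moves with the lid. With the lid shut it lies 76 mm above the worktop, 9 mm toward +x and 35 mm toward +y of the incubator's origin in the incubator's own axes
- stand: bench stand, fixed to the worktop: round dark steel foot 76 mm across and 12 mm high with a black upright tube 36 mm across outside, 16 mm inside, rim 80 mm above the worktop. Origin: centre of the underside, z up
- probe: yellow contact thermometer, loose, 90 g, upright in the stand, flange on the tube's rim. Origin: centre of the flange's underside; z up its axis. Flange 30 mm across, 6 mm thick; above it the round handle, 20 mm across, 8 to 80 mm above the origin (top 86 mm): grip it there. Below, a steel shaft 10 mm across, 40 mm long, then the thin sprung copper tip, ending 58 mm below the origin when free
- probe_tip (a point): the very end of the copper tip; moves in with it; axes as the probe's
- plunger (a joint): how far the copper tip is pressed into the shaft, m: 0 free, 0.010 bottomed. Its spring pushes with 1 N when just touching, 2.25 N at half way (0.005), 3.5 N when bottomed
- beaker: small glass beaker, 46 x 50 mm, 58 mm high, loose bystander; origin centre of underside; it and the stand may have changed places
- vial: glass vial with white screw cap and a red band, 27 mm across, 72 mm high, loose bystander; origin centre of underside
- tape: yellow roll of tape lying flat, 59 mm across, 19 mm high, loose bystander; origin centre of underside
Not all that is in view belongs to the job. Of the things shaped like the probe, the yellow one is meant.

How it is judged:
On the way, in this order (a step that is already met when the one before it is completed fails the run):
1. the lid has snapped fully shut while the thermometer still stands in its stand (value of joint lid below 0.03 rad and z of probe in the frame of stand below 0.085 m and contact force between the fingers and probe below 0.1 N), for 0.2 s.
2. the thermometer is drawn out of the stand, held in the gripper (height (world z) of probe_tip above 0.082 m and contact force between the fingers and probe above 1 N), for 0.1 s.
At the end, for the whole second after the job is handed in: The lid is fully shut (under 0.03 rad); the gripper holds the thermometer, still (under 0.02 m/s), upright within 8 degrees, its tip within 6 mm of the centre of the red dot, pressed in between 2 and 8.5 mm and bearing on the lid with 0.5 to 5 N, clear of the stand (value of joint lid below 0.03 rad and distance between probe_tip and lid_spot below 0.006 m and angle between probe's own z axis and vertical below 0.14 rad and value of joint plunger between 0.002 and 0.0085 m and contact force between probe and incubator between 0.5 and 5 N and contact force between the fingers and probe above 1 N and contact force between probe and stand below 0.1 N and linear speed of probe below 0.02 m/s); the arm keeps its last pose, push and grip.
It fails at once if the thermometer is pressed hard (over 10 N) on the incubator (contact force between probe and incubator above 10 N).
It fails at once if the beaker is disturbed (moved over 20 mm) (distance of beaker from where it was at the start of the episode above 0.02 m).
It fails at once if the vial is disturbed (moved over 20 mm) (distance of vial from where it was at the start of the episode above 0.02 m).
It fails at once if the tape roll is disturbed (moved over 20 mm) (distance of tape from where it was at the start of the episode above 0.02 m).
It also fails if it takes over 64 s, if anything falls off the work surface, if the arm or the gripper's body presses on something with over 40 N, if the wrist force passes 120 N, or if a joint passes its speed limit or range.

ROBOT

A 6-joint arm with a two-finger parallel gripper is mounted at the origin on a cart in front of the work surface, level with it; the furniture and walls round the work are solid. World frame = base frame: x ahead of the robot, y to its left, z up, the work surface at z = 0. Lengths are in m, angles in rad, forces in N, time in s.
With the tool pointing down it reaches from about 0.35 to 0.775 m from the base axis. Payload 5.5 kg.
Tool frame: the origin (TCP) lies between the finger pads; the fingertips stand 11 mm ahead of it and the grasp point (between the pads) lies 8 mm behind it (tips_ahead is the distance from the TCP to the fingertips, in m); z points along the fingers, y is the line along which they close (so a half turn about z gives the same grasp; the last joint's range is limited). The gripper opens to 85 mm and grips with 20 to 120 N. Pads are 22 mm wide; open, the fingers measure 114 mm over their backs; the gripper's body (76 mm by 85 mm) begins 54 mm behind the grasp point. The pads swing forward as they close: fully open they stand 13 mm farther back than shut.
Start: joints at [1.137, 0.313, 0.046, 1.304, 0, 1.431], TCP at [0.167, 0.55, 0.242] pointing down, gripper open.
Joint ranges: [-2.76, 2.76], [-0.86, 1.69], [-1.03, 1.26], [-2.2, 2.34], [-1.47, 1.5], [-3.14, 3.14]. Speed limits (rad/s): [2.57, 2.57, 3.14, 3.14, 3.14, 3.14].

INTERFACE

Orientations are given as a unit quaternion [w, x, y, z].
In Python, from workcell import * gives the robot as it stands. The module is installed in compiled form; this text tells all that it offers.
- The arm moves only by the tool jog_arm, never from a script. Its argument "moves" is a list of rows, each an object with "fingers": the closure, from 0 (fully open) to 1 (shut); "slide": the shift along the tool's x, y, z in mm, a list of three; "angular": the turn, a rotation vector about the tool's x, y, z in degrees, a list of three. A call has 1 to 10 rows; each row is the pose to reach, as a shift and turn from the pose commanded when the call began, along the tool's axes at that moment; what a row does not reach only later rows make up. A row lasts 1/12 s, in which the tool goes at most 41.7 mm and 7.16 degrees, less where a joint would pass 70% of its speed; a pose out of reach is approached as far as the arm can. A call with a gripper value outside its range is refused whole. The fingers move at their own pace and stop on an object; "squeeze" is the grip in N (left out, the last holds). Time passes only in rows, so rows that repeat a pose let the fingers close. It gives the time, the measured TCP pose, the force, the opening and the grip force at its end, in the units of the state.
- get_state(): the state, without advancing time (a new reading comes with each control period).
- read_camera(name): name is "scene" or "top" or "wrist"; returns a dict with "color" (420x560x3 uint8, red, green, blue), "fovy" (degrees; the focal length in pixels is half the picture's height over the tangent of half this angle, whatever the lens; pixels are square), "cx", "cy" (the principal point, pixels), "world_from_camera" (4x4, takes a point from camera to world coordinates); the wrist camera has in their place "tool_from_camera" (4x4, takes a point from camera to tool coordinates, whose origin is the TCP and whose axes are the flange's). Camera axes: x right, y down, z forward; pixel columns grow to the right and rows downward; lengths in m; the calibration is good to about 2 mm. A picture is of the moment at which its call begins: read the wrist's pose just before it. There is no depth.
- hand_in(): hands the job in; it is judged then, once.
Trained networks look in a picture, given as the dict that the camera call returned (one of the last four; its "shot" number tells which), for a name from the list of things; names that differ only in an ending like _2 or _b are one class to them, and where a whole thing is asked for, a point or a joint stands for the part that bears it (a point fixed in the world has none). Each returns a list of dicts, best first, with "p" (0 to 1); they miss things now and then, are a little off and sometimes report something else, mostly with a low value. They report only what shows in the picture. A call takes as long as a camera call. They do not tell look-alikes from the thing itself.
- look_for(target, picture): "point" ([column, row] in pixels, amid what is visible of it).
- tip_of(target, picture): "point" ([column, row] in pixels: a listed point, or the origin of a listed thing).
The state is a dict: "clock": time; "joint_pos": joint angles; "qvel": joint speeds; "tau": joint torques, N m; "tcp_pos": TCP position; "orientation": TCP orientation; "wrist_force": force on the tool from outside, world axes, zero at the start; "ft_torque": the same for the moment, N m; "finger_gap": finger opening in m; "grip_force": force on a finger pad.
Only numpy, scipy, OpenCV 4.12 (cv2) and the standard library are available. Lean on these libraries where they do the work, as an engineer would, in place of code of your own. Each camera call takes 0.05 s, during which the arm holds its last target. There are 200 camera calls.

## Working session

There is one attempt and no reset: what is moved stays moved. The work goes in short steps, Python scripts to look and compute and a tool call to move; the robot and the scene stay as the last step left them, time stands still between calls to the robot, and variables do not carry over. Pictures are saved under pics/ and viewed, at most 10 in all, crops included, and the job is handed in when it is done.

Besides the shell and the picture viewer there is one more tool, called after "Call:" as name(argument=value, ...) on one line, values as JSON. jog_arm: Moves the arm, as the interface text tells. Its arguments: {"type":"object","properties":{"moves":{"type":"array","items":{"type":"object","properties":{"fingers":{"type":"number"},"slide":{"type":"array","items":{"type":"number"}},"angular":{"type":"array","items":{"type":"number"}}}}},"squeeze":{"type":"number"}},"required":["moves"]}

```bash
mkdir -p pics
cat > h.py <<'E'
from workcell import *
import numpy as np, cv2
from scipy.spatial.transform import Rotation as R
def Rq(q): return R.from_quat([q[1],q[2],q[3],q[0]])
def tool():
    s=get_state(); T=np.eye(4); T[:3,:3]=Rq(s["orientation"]).as_matrix(); T[:3,3]=s["tcp_pos"]; return T
def cam(n,save=None):
    T=tool(); c=read_camera(n); c["W"]=T@np.array(c["tool_from_camera"]) if n=="wrist" else np.array(c["world_from_camera"])
    if save: cv2.imwrite("pics/"+save,c["color"][:,:,::-1])
    return c
def f(c): return 210/np.tan(np.radians(c["fovy"])/2)
def ray(c,p):
    d=np.array([(p[0]-c["cx"])/f(c),(p[1]-c["cy"])/f(c),1]); return c["W"][:3,3],c["W"][:3,:3]@d
def atz(c,p,z):
    o,d=ray(c,p); return o+d*(z-o[2])/d[2]
def proj(c,P):
    q=np.linalg.inv(c["W"])@np.append(P,1); return [c["cx"]+f(c)*q[0]/q[2],c["cy"]+f(c)*q[1]/q[2]]
def tri(cps):
    A=np.zeros((3,3));b=np.zeros(3)
    for c,p in cps:
        o,d=ray(c,p); d=d/np.linalg.norm(d); M=np.eye(3)-np.outer(d,d); A+=M;b+=M@o
    return np.linalg.solve(A,b)
E
python3 - <<'E'
from h import *
np.set_printoptions(precision=3,suppress=True)
cs={n:cam(n,n+"0.png") for n in("scene","top")}
for n,c in cs.items():
    print(n,c["fovy"],c["W"][:3,3])
    for t in "incubator lid_hinge lid_press lid_spot stand probe probe_tip beaker vial tape".split():
        print(t,[(np.round(r["point"],1).tolist(),round(r["p"],2)) for r in tip_of(t,c)[:3]])
i=np.hstack([cv2.imread("pics/scene0.png"),cv2.imread("pics/top0.png")])
E
```

```text
scene 57.9843152099736 [ 0.194 -0.289  0.663]
incubator [([344.1, 305.2], 0.63)]
lid_hinge [([382.7, 271.9], 0.66)]
lid_press [([335.0, 267.1], 0.78)]
lid_spot [([348.5, 255.9], 0.9)]
stand []
probe [([253.2, 168.0], 0.86), ([224.0, 173.3], 0.7), ([216.0, 157.9], 0.52)]
probe_tip []
beaker []
vial [([247.7, 269.2], 0.9), ([346.7, 255.9], 0.51), ([225.1, 177.0], 0.31)]
tape [([330.3, 225.8], 0.97)]
top 44.06414969993392 [0.437 0.217 1.4  ]
incubator [([348.5, 204.7], 0.72), ([342.7, 189.9], 0.65)]
lid_hinge [([355.8, 174.0], 0.94), ([280.4, 247.0], 0.55)]
lid_press [([358.7, 218.3], 0.92)]
lid_spot [([344.2, 189.6], 0.84)]
stand [([196.7, 227.1], 0.74)]
probe [([154.7, 212.2], 0.61), ([186.8, 188.0], 0.56), ([190.3, 223.9], 0.43)]
probe_tip [([191.6, 225.2], 0.64)]
beaker [([246.9, 227.3], 0.81)]
vial [([280.5, 245.5], 0.38)]
tape [([278.6, 166.0], 0.52)]
```

View pics/scene0.png

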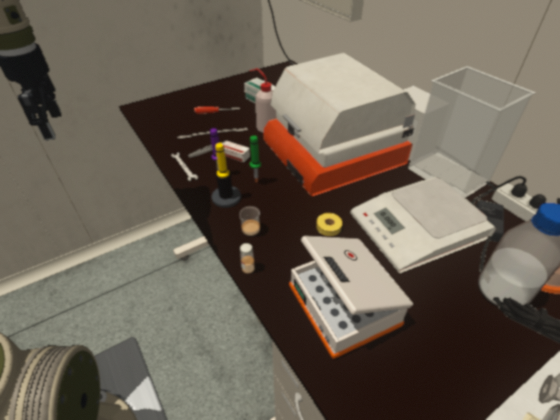

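View pics/top0.png

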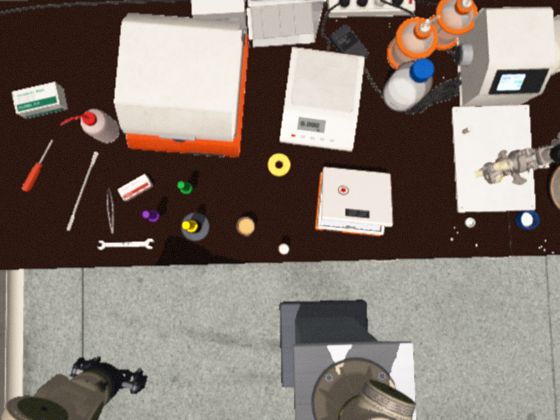

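The scene view shows the lid open, with the red dot at (350,255) and the pad at (335,267). The yellow probe in its stand is at (222,160), and the purple and green ones are decoys. In the top view the dot is at (343,190), the pad at (356,213), and the yellow probe at (190,225). The beaker (246,226), vial (284,249) and tape (279,165) are also clear.

```bash
cat > fit.py <<'E'
from h import *
from scipy.optimize import least_squares
def blob(c,mask,near,r):
    n,l,s,ce=cv2.connectedComponentsWithStats(mask.astype(np.uint8)); 
    k=[(s[i,4],ce[i]) for i in range(1,n) if np.hypot(*(ce[i]-near))<r]
    return max(k,key=lambda a:a[0]) if k else None
def hsv(c): return cv2.cvtColor(c["color"],cv2.COLOR_RGB2HSV).astype(int)
def yellow(c):
    h=hsv(c); return (abs(h[...,0]-27)<6)&(h[...,1]>150)&(h[...,2]>100)
def red(c):
    h=hsv(c); return ((h[...,0]<6)|(h[...,0]>172))&(h[...,1]>90)
def black(c): return hsv(c)[...,2]<90
def lidpt(x,P):
    a=R.from_euler("y",x[3]).as_matrix(); z=R.from_euler("z",x[2]).as_matrix()
    return np.array([x[0],x[1],0])+z@(np.array([.079,0,.062])+a@np.array(P))
PR=(-.134,0,.016);SP=(-.070,.035,.014);HI=(0,0,0)
def fitlid(obs,x0):
    g=lambda x:np.concatenate([w*(np.array(proj(c,lidpt(x,P)))-p) for c,p,P,w in obs])
    return least_squares(g,x0)
E
python3 - <<'E'
from fit import *
np.set_printoptions(precision=4,suppress=True)
s=cam("scene");t=cam("top")
rs=blob(s,red(s),(350,255),12);rt=blob(t,red(t),(343,190),10)
ps=blob(s,black(s),(335,267),10);pt=blob(t,black(t),(356,213),8)
print(rs,rt,ps,pt)
obs=[(s,rs[1],SP,1),(t,rt[1],SP,1),(s,ps[1],PR,1),(t,pt[1],PR,1),(s,(382.7,271.9),HI,.2),(t,(355.8,174),HI,.2)]
r=fitlid(obs,[.5,.05,0,.4]);print(r.x,r.fun)
print("press",lidpt(r.x,PR),"spot",lidpt(r.x,SP),"shut spot",lidpt([*r.x[:3],0],SP),"shut press",lidpt([*r.x[:3],0],PR))
ys=blob(s,yellow(s),(222,155),25);yt=blob(t,yellow(t),(190,225),12);print(ys,yt)
print("probe",tri([(s,ys[1]),(t,yt[1])]))
print("beaker",atz(t,(246,226),.05),"vial",atz(t,(284,249),.07),"tape",atz(t,(279,165),.01),"green",atz(t,(185,186),.15),"purple",atz(t,(150,215),.15),"stand",atz(t,(197,227),.0))
print(get_state()["orientation"], tool()[:3,:3])
E
```

```text
(np.int32(19), array([350.5789, 254.8421])) (np.int32(17), array([342.8824, 189.5882])) (np.int32(169), array([336.0296, 269.1479])) (np.int32(131), array([356.7863, 213.1069]))
[ 0.5257 -0.0038 -0.1268  0.4486] [-0.1584  0.0727  0.1688 -0.0763 -0.2261 -0.0665  0.1685 -0.2377 -0.092
 -0.0125  0.0522 -0.6702]
press [0.4911 0.0006 0.1345] spot [0.5519 0.0282 0.105 ] shut spot [0.539  0.0298 0.076 ] shut press [0.4711 0.0032 0.078 ]
(np.int32(203), array([221.0493, 165.3498])) (np.int32(148), array([189.8041, 225.5203]))
probe [0.4709 0.4138 0.1049]
beaker [0.4683 0.2759 0.05  ] vial [0.4067 0.1795 0.07  ] tape [0.6313 0.1849 0.01  ] green [0.5665 0.4166 0.15  ] purple [0.4986 0.5017 0.15  ] stand [0.4703 0.4099 0.    ]
[0.     0.1464 0.9892 0.    ] [[-0.9571  0.2896  0.    ]
 [ 0.2896  0.9571  0.    ]
 [-0.      0.0001 -1.    ]]
```

Call:
jog_arm(moves=[{"slide":[-463,-433,0],"fingers":1},{"slide":[-463,-433,0],"fingers":1},{"slide":[-463,-433,0],"fingers":1},{"slide":[-463,-433,0],"fingers":1},{"slide":[-463,-433,0],"fingers":1},{"slide":[-463,-433,0],"fingers":1},{"slide":[-463,-433,0],"fingers":1},{"slide":[-463,-433,0],"fingers":1},{"slide":[-463,-433,0],"fingers":1},{"slide":[-463,-433,0],"fingers":1}])

```text
schema error: expected keys fingers, slide, angular
```

Call:
jog_arm(moves=[{"slide":[-463,-433,0],"fingers":1,"angular":[0,0,0]},{"slide":[-463,-433,0],"fingers":1,"angular":[0,0,0]},{"slide":[-463,-433,0],"fingers":1,"angular":[0,0,0]},{"slide":[-463,-433,0],"fingers":1,"angular":[0,0,0]},{"slide":[-463,-433,0],"fingers":1,"angular":[0,0,0]},{"slide":[-463,-433,0],"fingers":1,"angular":[0,0,0]},{"slide":[-463,-433,0],"fingers":1,"angular":[0,0,0]},{"slide":[-463,-433,0],"fingers":1,"angular":[0,0,0]},{"slide":[-463,-433,0],"fingers":1,"angular":[0,0,0]},{"slide":[-463,-433,0],"fingers":1,"angular":[0,0,0]}])

```text
clock: 2.03
tcp_pos: [0.376, 0.188, 0.2427]
orientation: [0.001, 0.146, 0.989, 0.0]
wrist_force: [0.6, 1.1, 0.3]
finger_gap: -0.0002
grip_force: 0.0
```

Call:
jog_arm(moves=[{"slide":[-145,-135,20],"fingers":1,"angular":[0,0,0]},{"slide":[-145,-135,40],"fingers":1,"angular":[0,0,0]},{"slide":[-145,-135,50],"fingers":1,"angular":[0,0,0]},{"slide":[-145,-135,50],"fingers":1,"angular":[0,0,0]},{"slide":[-145,-135,50],"fingers":1,"angular":[0,0,0]},{"slide":[-145,-135,50],"fingers":1,"angular":[0,0,0]},{"slide":[-145,-135,50],"fingers":1,"angular":[0,0,0]},{"slide":[-145,-135,50],"fingers":1,"angular":[0,0,0]},{"slide":[-145,-135,50],"fingers":1,"angular":[0,0,0]}])

```text
clock: 2.78
tcp_pos: [0.4747, 0.0195, 0.1927]
orientation: [0.0, 0.146, 0.989, 0.0]
wrist_force: [-0.6, 0.3, -0.5]
finger_gap: 0.0003
grip_force: 0.0
```

Call:
jog_arm(moves=[{"slide":[-17,-14,15],"fingers":1,"angular":[0,0,0]},{"slide":[-17,-14,30],"fingers":1,"angular":[0,0,0]},{"slide":[-16,-14,40],"fingers":1,"angular":[0,0,0]},{"slide":[-14,-14,50],"fingers":1,"angular":[0,0,0]},{"slide":[-11,-15,58],"fingers":1,"angular":[0,0,0]},{"slide":[-8,-15,66],"fingers":1,"angular":[0,0,0]},{"slide":[-5,-15,74],"fingers":1,"angular":[0,0,0]},{"slide":[-2,-16,82],"fingers":1,"angular":[0,0,0]},{"slide":[-2,-16,82],"fingers":1,"angular":[0,0,0]}])

```text
clock: 3.53
tcp_pos: [0.4704, 0.0034, 0.1087]
orientation: [-0.001, 0.146, 0.989, 0.0]
wrist_force: [-0.4, 0.3, -0.7]
finger_gap: 0.0003
grip_force: 0.0
```

```bash
python3 -c "
from h import *
cam('scene','scene1.png')
i=cv2.imread('pics/scene1.png')[200:360,230:450];cv2.imwrite('pics/s1.png',cv2.resize(i,None,fx=3,fy=3))"
```

```text
(no output)
```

View pics/s1.png

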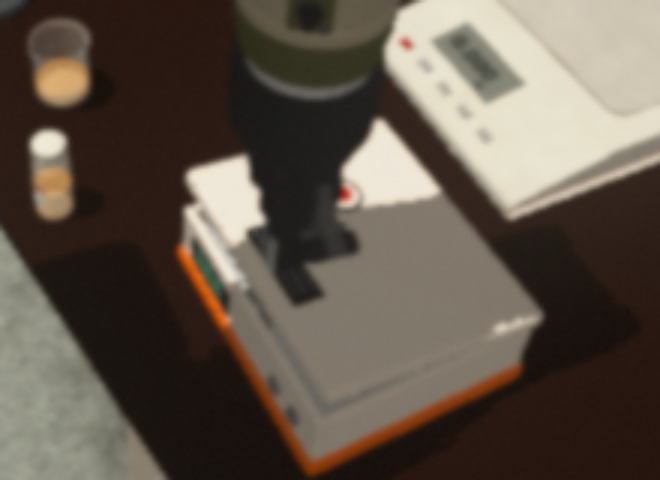

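The fingers are on the pad and the lid is about 0.12 rad open. Next I press it through the catch.

Call:
jog_arm(moves=[{"slide":[1,0,4],"fingers":1,"angular":[0,0,0]},{"slide":[2,0,8],"fingers":1,"angular":[0,0,0]},{"slide":[2,0,12],"fingers":1,"angular":[0,0,0]},{"slide":[2,0,15],"fingers":1,"angular":[0,0,0]},{"slide":[2,0,18],"fingers":1,"angular":[0,0,0]},{"slide":[2,0,20],"fingers":1,"angular":[0,0,0]},{"slide":[2,0,21],"fingers":1,"angular":[0,0,0]},{"slide":[2,0,21],"fingers":1,"angular":[0,0,0]}])

```text
clock: 4.25
tcp_pos: [0.4705, 0.0033, 0.0889]
orientation: [-0.0, 0.146, 0.989, 0.0]
wrist_force: [0.0, -0.1, 0.1]
finger_gap: -0.0001
grip_force: 0.0
```

Call:
jog_arm(moves=[{"slide":[0,0,2],"fingers":1,"angular":[0,0,0]},{"slide":[0,0,3],"fingers":1,"angular":[0,0,0]},{"slide":[0,0,3],"fingers":1,"angular":[0,0,0]}])

```text
clock: 4.5
tcp_pos: [0.4709, 0.0033, 0.0869]
orientation: [0.0, 0.146, 0.989, 0.0]
wrist_force: [-2.1, -1.1, 5.9]
finger_gap: -0.0002
grip_force: 2.9
```

Call:
jog_arm(moves=[{"slide":[40,40,-35],"fingers":0.5,"angular":[0,0,0]},{"slide":[60,80,-75],"fingers":0.5,"angular":[0,0,0]},{"slide":[60,120,-115],"fingers":0.5,"angular":[0,0,0]},{"slide":[60,160,-150],"fingers":0.5,"angular":[0,0,0]},{"slide":[60,200,-150],"fingers":0.5,"angular":[0,0,0]},{"slide":[60,200,-150],"fingers":0.5,"angular":[0,0,0]},{"slide":[60,200,-150],"fingers":0.5,"angular":[0,0,0]},{"slide":[60,200,-150],"fingers":0.5,"angular":[0,0,0]}])

```text
clock: 5.17
tcp_pos: [0.4728, 0.2155, 0.2384]
orientation: [0.002, 0.144, 0.99, 0.001]
wrist_force: [0.8, 0.1, 0.0]
finger_gap: 0.0423
grip_force: 0.0
```

Run:
```python
from fit import *
np.set_printoptions(precision=4,suppress=True)
s=cam("scene");t=cam("top")
x0=np.array([0.5257,-0.0038,-0.1268,0])
o=[]
for c in(s,t):
    for P,m in((SP,red(c)),(PR,black(c))):
        e=proj(c,lidpt(x0,P)); b=blob(c,m,e,7); print(e,b)
        if b: o.append((c,b[1],P,1))
r=fitlid(o,x0);print(r.x,r.fun,"spot",lidpt(r.x,SP))
print(get_state()["tcp_pos"])
```

```text
[np.float64(342.8787183019049), np.float64(266.7348384941655)] (np.int32(24), array([341.6667, 267.875 ]))
[np.float64(323.2419583581615), np.float64(291.9668694447017)] (np.int32(283), array([320.7986, 293.0919]))
[np.float64(341.00316176688756), np.float64(195.56339364756738)] (np.int32(20), array([340.75, 196.75]))
[np.float64(352.52966987900083), np.float64(221.78094454774728)] (np.int32(155), array([350.5032, 222.9806]))
[ 0.523  -0.0026 -0.168  -0.0433] [ 0.0347 -0.0053 -0.2622  0.04   -0.1699 -0.3498  0.3183  0.0611] spot [0.5372 0.0305 0.073 ]
[0.4708 0.2124 0.2359]
```

Call:
jog_arm(moves=[{"slide":[58,191,0],"fingers":0.3,"angular":[0,0,0]},{"slide":[58,191,0],"fingers":0.3,"angular":[0,0,0]},{"slide":[58,191,0],"fingers":0.3,"angular":[0,0,0]},{"slide":[58,191,0],"fingers":0.3,"angular":[0,0,0]},{"slide":[58,191,0],"fingers":0.3,"angular":[0,0,0]},{"slide":[58,191,0],"fingers":0.3,"angular":[0,0,0]},{"slide":[58,191,0],"fingers":0.3,"angular":[0,0,0]},{"slide":[58,191,0],"fingers":0.3,"angular":[0,0,0]},{"slide":[58,191,0],"fingers":0.3,"angular":[0,0,0]},{"slide":[58,191,0],"fingers":0.3,"angular":[0,0,0]}])

```text
clock: 6.1
tcp_pos: [0.4711, 0.4099, 0.2364]
orientation: [-0.0, 0.148, 0.989, -0.0]
wrist_force: [1.5, 0.1, 0.6]
finger_gap: 0.06
grip_force: 0.0
```

Run:
```python
from fit import *
np.set_printoptions(precision=4,suppress=True)
w=cam("wrist","w1.png");print(w["W"],w["fovy"]); print(get_state()["tcp_pos"])
print(proj(w,[.4707,.412,.166]),proj(w,[.4707,.412,.08]))
```

```text
[[ 0.2914  0.9095  0.2966  0.3946]
 [ 0.9566 -0.2767 -0.0913  0.4336]
 [-0.001   0.3104 -0.9506  0.3678]
 [ 0.      0.      0.      1.    ]] 65.6371590784789
[0.4711 0.4102 0.2366]
[np.float64(277.1206520056665), np.float64(223.54160923151963)] [np.float64(276.5102790761274), np.float64(189.19706140510564)]
```

View pics/w1.png

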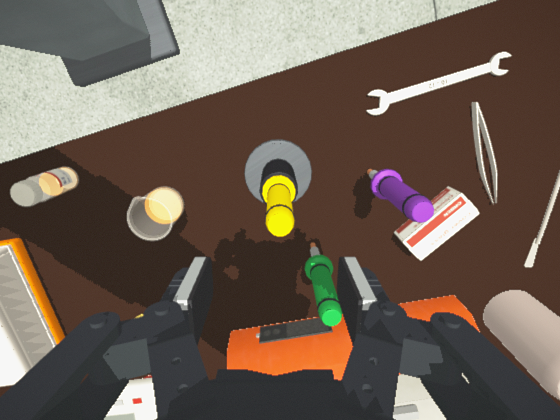

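The wrist view shows the yellow handle top at (280,221), about 3 px from the prediction, and the fingers straddle it. Next I descend.

Call:
jog_arm(moves=[{"slide":[3,3,20],"fingers":0.4,"angular":[0,0,0]},{"slide":[3,3,45],"fingers":0.4,"angular":[0,0,0]},{"slide":[3,3,70],"fingers":0.4,"angular":[0,0,0]},{"slide":[3,3,95],"fingers":0.4,"angular":[0,0,0]},{"slide":[3,3,109],"fingers":0.4,"angular":[0,0,0]},{"slide":[3,3,109],"fingers":0.4,"angular":[0,0,0]},{"slide":[3,3,109],"fingers":0.4,"angular":[0,0,0]}])

```text
clock: 6.73
tcp_pos: [0.4685, 0.4145, 0.1271]
orientation: [-0.001, 0.147, 0.989, -0.001]
wrist_force: [-0.3, 0.2, 0.2]
finger_gap: 0.0512
grip_force: 0.0
```

Call:
jog_arm(squeeze=40, moves=[{"slide":[0,0,0],"fingers":0.7,"angular":[0,0,0]},{"slide":[0,0,0],"fingers":0.8,"angular":[0,0,0]},{"slide":[0,0,0],"fingers":1,"angular":[0,0,0]},{"slide":[0,0,0],"fingers":1,"angular":[0,0,0]},{"slide":[0,0,0],"fingers":1,"angular":[0,0,0]},{"slide":[0,0,0],"fingers":1,"angular":[0,0,0]},{"slide":[0,0,0],"fingers":1,"angular":[0,0,0]}])

```text
clock: 7.32
tcp_pos: [0.4696, 0.416, 0.1289]
orientation: [0.001, 0.146, 0.989, 0.001]
wrist_force: [0.4, -0.8, 7.1]
finger_gap: 0.0189
grip_force: 39.5
```

Call:
jog_arm(moves=[{"slide":[0,0,-15],"fingers":1,"angular":[0,0,0]},{"slide":[0,0,-35],"fingers":1,"angular":[0,0,0]},{"slide":[0,0,-55],"fingers":1,"angular":[0,0,0]},{"slide":[0,0,-75],"fingers":1,"angular":[0,0,0]},{"slide":[0,0,-95],"fingers":1,"angular":[0,0,0]},{"slide":[0,0,-95],"fingers":1,"angular":[0,0,0]},{"slide":[0,0,-95],"fingers":1,"angular":[0,0,0]},{"slide":[0,0,-95],"fingers":1,"angular":[0,0,0]}])

```text
clock: 7.98
tcp_pos: [0.4684, 0.4153, 0.2214]
orientation: [-0.0, 0.146, 0.989, -0.0]
wrist_force: [0.2, -0.7, -1.1]
finger_gap: 0.0189
grip_force: 39.2
```

Run:
```python
from fit import *
np.set_printoptions(precision=4,suppress=True)
s=cam("scene","s2.png");st=get_state();T=st["tcp_pos"];print(T,st["finger_gap"],st["wrist_force"],st["grip_force"])
cv2.imwrite("pics/s2c.png",cv2.resize(s["color"][60:230,150:330,::-1],None,fx=3,fy=3))
for dz in(-.107,-.049,.037): print(proj(s,np.array(T)+[0,0,dz]))
print([(r["point"],r["p"]) for r in tip_of("probe_tip",s)])
```

```text
[0.4681 0.4151 0.2208] 0.01867086115930084 [-1.0584  0.5819 -2.4682] 39.17978569865227
[np.float64(219.8401162905255), np.float64(162.41691828009857)]
[np.float64(216.97724160990182), np.float64(142.10711133245306)]
[np.float64(212.21267254989914), np.float64(108.30630319638077)]
[]
```

View pics/s2c.png

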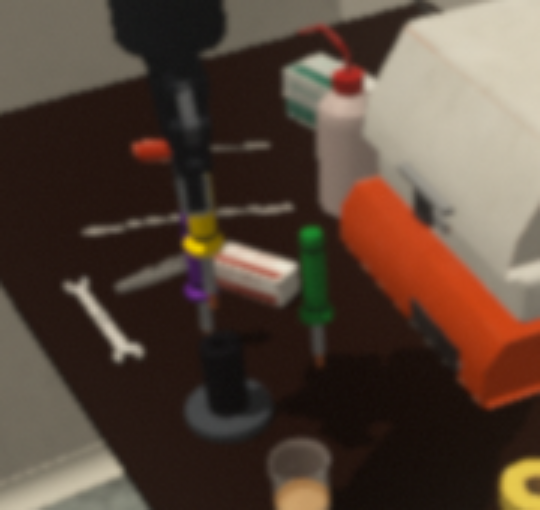

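The probe hangs upright in the gripper. The flange is at crop (203,243), as predicted, and the tip is clear of the tube. Next I carry it to the lid.

Call:
jog_arm(moves=[{"slide":[-16,-31,0],"fingers":1,"angular":[0,0,0]},{"slide":[-32,-62,0],"fingers":1,"angular":[0,0,0]},{"slide":[-50,-97,0],"fingers":1,"angular":[0,0,0]},{"slide":[-68,-132,0],"fingers":1,"angular":[0,0,0]},{"slide":[-86,-167,0],"fingers":1,"angular":[0,0,0]},{"slide":[-104,-202,0],"fingers":1,"angular":[0,0,0]},{"slide":[-122,-237,0],"fingers":1,"angular":[0,0,0]},{"slide":[-140,-272,0],"fingers":1,"angular":[0,0,0]},{"slide":[-158,-310,0],"fingers":1,"angular":[0,0,0]},{"slide":[-177,-348,0],"fingers":1,"angular":[0,0,0]}])

```text
clock: 8.92
tcp_pos: [0.5363, 0.0306, 0.2212]
orientation: [-0.001, 0.146, 0.989, 0.0]
wrist_force: [0.8, 0.1, -1.9]
finger_gap: 0.0192
grip_force: 39.3
```

Call:
jog_arm(moves=[{"slide":[0,0,0],"fingers":1,"angular":[0,0,0]},{"slide":[0,0,5],"fingers":1,"angular":[0,0,0]},{"slide":[0,0,10],"fingers":1,"angular":[0,0,0]},{"slide":[0,0,15],"fingers":1,"angular":[0,0,0]},{"slide":[0,0,15],"fingers":1,"angular":[0,0,0]},{"slide":[0,0,15],"fingers":1,"angular":[0,0,0]}])

```text
clock: 9.42
tcp_pos: [0.5365, 0.0338, 0.2065]
orientation: [-0.001, 0.145, 0.989, 0.0]
wrist_force: [0.7, -0.2, -1.7]
finger_gap: 0.0191
grip_force: 39.5
```

Run:
```python
from fit import *
np.set_printoptions(precision=4,suppress=True)
s=cam("scene","s3.png");w=cam("wrist","w3.png");st=get_state();T=np.array(st["tcp_pos"]);print(T,st["finger_gap"],st["wrist_force"],st["grip_force"])
sp=np.array([.537,.0305,.076]);tp=T-[0,0,.107]
for n,c in(("s",s),("w",w)):
    print(n,"spot",proj(c,sp),"tip",proj(c,tp),"flange",proj(c,T-[0,0,.049]))
    print([(np.round(r["point"],1),r["p"]) for r in tip_of("probe_tip",c)[:2]],[(np.round(r["point"],1),r["p"]) for r in tip_of("lid_spot",c)[:2]])
p=proj(s,sp);x,y=int(p[0]),int(p[1])
a=cv2.resize(s["color"][y-70:y+30,x-50:x+50,::-1],(400,400))
p=proj(w,sp);x,y=int(p[0]),int(p[1]);print(x,y)
b=cv2.resize(w["color"][y-120:y+80,x-100:x+100,::-1],(400,400))
cv2.imwrite("pics/c3.png",np.hstack([a,b]))
```

```text
[0.537  0.0335 0.2072] 0.018720919031237914 [ 0.2557 -0.8953 -0.8895] 39.46580931544304
s spot [np.float64(341.81251848809825), np.float64(266.9419909887475)] tip [np.float64(342.222207670352), np.float64(257.9762585514037)] flange [np.float64(345.78935957266503), np.float64(237.40067062442708)]
[] [(array([340.3, 270.3]), 0.97)]
w spot [np.float64(270.86477609370417), np.float64(199.67669978127944)] tip [np.float64(274.18487599423236), np.float64(207.92535817796247)] flange [np.float64(274.02651598553825), np.float64(238.6800715145672)]
[] [(array([271.2, 200.7]), 0.91)]
270 199
```

View pics/c3.png

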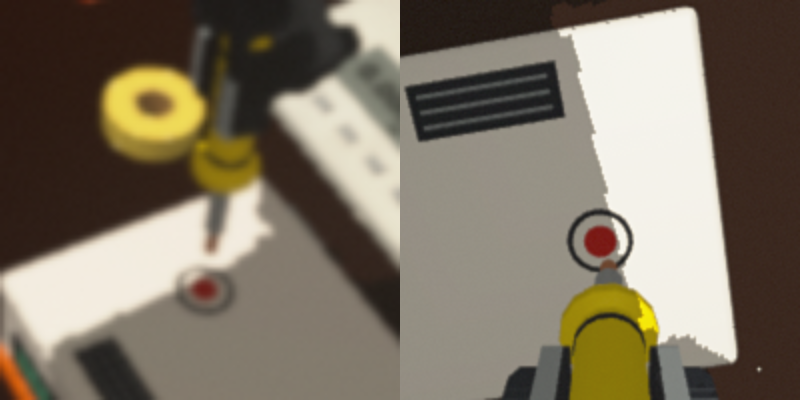

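The left crop (scene) shows the tip at (343.8,259.2) and the dot at (342,268.3). The right crop (wrist) shows the tip at about (274.5,210.5) and the dot at (270,199.7). I'll triangulate both.

Run:
```python
from fit import *
np.set_printoptions(precision=4,suppress=True)
s=cam("scene");w=cam("wrist")
t=tri([(s,(343.8,259.2)),(w,(274.5,210.5))]);d=tri([(s,(342,268.3)),(w,(270,199.7))])
print("tip",t,"dot",d,"dot@.076",atz(w,(270,199.7),.076),"tip w@.1",atz(w,(274.5,210.5),.1),"tip s@.1",atz(s,(343.8,259.2),.1), get_state()["tcp_pos"])
```

```text
tip [0.5408 0.0318 0.0961] dot [0.5376 0.0288 0.0736] dot@.076 [0.5377 0.0287 0.076 ] tip w@.1 [0.5401 0.0319 0.1   ] tip s@.1 [0.5378 0.0297 0.1   ] [0.5373 0.0324 0.2075]
```

Call:
jog_arm(moves=[{"slide":[2,-3,4],"fingers":1,"angular":[0,0,0]},{"slide":[2,-3,9],"fingers":1,"angular":[0,0,0]},{"slide":[2,-3,14],"fingers":1,"angular":[0,0,0]},{"slide":[2,-3,18],"fingers":1,"angular":[0,0,0]},{"slide":[2,-3,18],"fingers":1,"angular":[0,0,0]},{"slide":[2,-3,18],"fingers":1,"angular":[0,0,0]},{"slide":[2,-3,18],"fingers":1,"angular":[0,0,0]}])

```text
clock: 10.4
tcp_pos: [0.5344, 0.03, 0.1893]
orientation: [-0.0, 0.146, 0.989, 0.0]
wrist_force: [0.3, -0.3, -1.2]
finger_gap: 0.019
grip_force: 39.5
```

```bash
cat > look.py <<'E'
from fit import *
import sys
F=[];Z=[]
for i in range(6):
    s=cam("scene") if i==0 else cam("wrist"); st=get_state(); F.append(st["wrist_force"]); Z.append(st["tcp_pos"])
    if i==1: w=s
    if i==0: sc=s
print("F",np.round(np.mean(F,0),2),"P",np.round(np.mean(Z,0),4))
sp=np.array([.5375,.0295,.076])
p=proj(sc,sp);x,y=int(p[0]),int(p[1]);a=cv2.resize(sc["color"][y-30:y+20,x-25:x+25,::-1],(400,400),interpolation=cv2.INTER_CUBIC)
p=proj(w,sp);x,y=int(p[0]),int(p[1]);b=cv2.resize(w["color"][y-40:y+40,x-40:x+40,::-1],(400,400),interpolation=cv2.INTER_CUBIC)
cv2.imwrite("pics/"+sys.argv[1],np.hstack([a,b]))
E
python3 look.py c4.png
```

```text
F [ 0.07  0.06 -0.63] P [0.5346 0.03   0.1895]
```

View pics/c4.png

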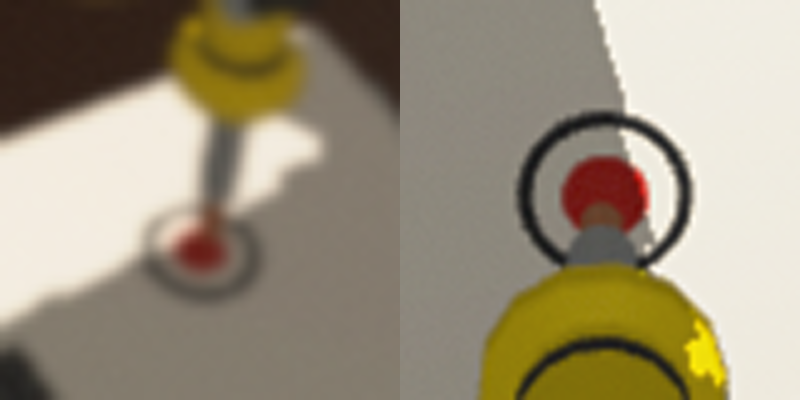

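The tip hovers just above the dot and is laterally centred in both views (left crop about (210,222), right crop about (602,212)). I'll lower in small steps and watch the force.

Call:
jog_arm(moves=[{"slide":[0,0,2],"fingers":1,"angular":[0,0,0]},{"slide":[0,0,4],"fingers":1,"angular":[0,0,0]},{"slide":[0,0,6],"fingers":1,"angular":[0,0,0]},{"slide":[0,0,7],"fingers":1,"angular":[0,0,0]},{"slide":[0,0,7],"fingers":1,"angular":[0,0,0]},{"slide":[0,0,7],"fingers":1,"angular":[0,0,0]}])

```text
clock: 11.2
tcp_pos: [0.5344, 0.03, 0.1824]
orientation: [0.0, 0.146, 0.989, 0.0]
wrist_force: [-0.5, 0.0, 0.4]
finger_gap: 0.0191
grip_force: 39.6
```

```bash
python3 look.py c5.png
```

```text
F [ 0.21 -0.32  0.26] P [0.5344 0.03   0.1824]
```

Call:
jog_arm(moves=[{"slide":[0,0,1],"fingers":1,"angular":[0,0,0]},{"slide":[0,0,2],"fingers":1,"angular":[0,0,0]},{"slide":[0,0,2],"fingers":1,"angular":[0,0,0]},{"slide":[0,0,2],"fingers":1,"angular":[0,0,0]}])

```text
clock: 11.83
tcp_pos: [0.5344, 0.03, 0.1803]
orientation: [0.0, 0.146, 0.989, 0.0]
wrist_force: [-0.2, 0.2, 1.2]
finger_gap: 0.019
grip_force: 39.6
```

```bash
python3 look.py c6.png
```

```text
F [-0.17 -0.21  0.94] P [0.5344 0.03   0.1803]
```

Call:
jog_arm(moves=[{"slide":[0,0,1],"fingers":1,"angular":[0,0,0]},{"slide":[0,0,2],"fingers":1,"angular":[0,0,0]},{"slide":[0,0,2],"fingers":1,"angular":[0,0,0]},{"slide":[0,0,2],"fingers":1,"angular":[0,0,0]},{"slide":[0,0,2],"fingers":1,"angular":[0,0,0]}])

```text
clock: 12.55
tcp_pos: [0.5344, 0.03, 0.1783]
orientation: [0.0, 0.146, 0.989, 0.0]
wrist_force: [-0.1, 0.1, 1.3]
finger_gap: 0.0192
grip_force: 39.7
```

```bash
python3 look.py c7.png
```

```text
F [-0.22 -0.08  1.09] P [0.5344 0.03   0.1783]
```

View pics/c7.png

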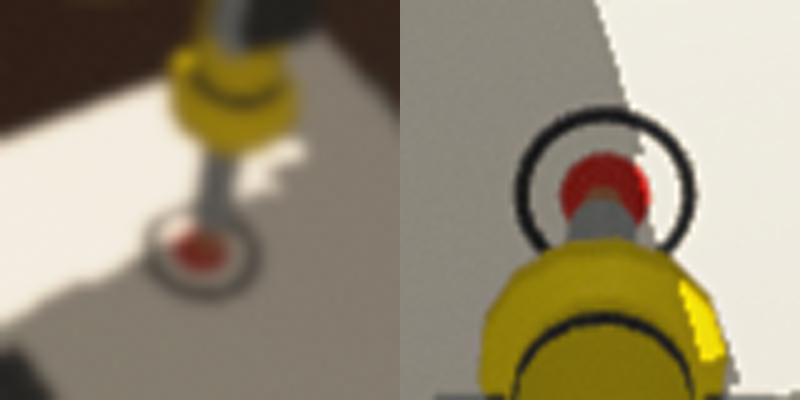

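In the wrist view the tip (602,192) sits on the dot centre (605,195), and in the scene view it is within about 2 mm. The push is about 2 N, so the tip is roughly 4–5 mm in. Handing in.

```bash
python3 -c "
from workcell import *
print(hand_in())"
```

```text
the job is handed in; nothing more can be done
None
```

I handed the job in with the lid snapped shut and the thermometer held upright and still on the red dot, its tip about 4–5 mm in at roughly 2 N by my estimate; the hand-in returned no verdict.

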